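# Stand the toppled bottle teats back on their collars

## Task

Two bottle teats in their white screw collars have toppled on the drying mat: stand both back up on their collars, teat upwards, by pushing the collars over with the fingertips, each where it lies. Do not pick them up or drag them away, do not squash the soft green teats, and leave the bottle and the other things on the counter alone.

Things in the scene. Friction and masses are not known exactly. Their poses are not given: they have to be found in the camera images.
- mat: dark blue-grey grippy silicone drying mat, 340 mm (x) by 440 mm (y), fixed to the counter, sometimes turned a little. Origin: centre of its underside, z up; its drying surface is 8 mm above the origin, its 8 mm wide border 13 mm
- collar_a: white feeding-bottle screw collar with a green teat fixed in it, one rigid piece, about 46 g. Ribbed ring 62 mm across, 24 mm tall, open underneath, flat shoulder on top from radius 20 to 31 mm round the teat. Origin: centre of the open rim; z is the axis, towards the nipple. At the start it lies on the mat on the collar's side, z level and pointing any way, origin 31 mm above the mat's surface
- collar_a_mid (a point): middle of collar a, on its axis, 12 mm from the open rim (axes as the collar's). The balance point lies on the axis about 18 to 21 mm from the rim: pushing the uppermost part of the shoulder level, against z, tips the collar over the lower edge of the rim; leaned about 35 degrees it drops onto the rim by itself, the teat swinging over the same way
- teat_a: the green silicone teat of collar a (fixed to it). Origin: centre of its root, on the collar's top face, 24 mm from the collar's rim; z points to the nipple. Radius 20 mm at the root, 16 mm at 12 mm out, 11 mm at 19 mm, 8 mm at 30 mm, tip at 42 mm. Soft: a light touch does no harm, hard pressing does
- collar_b: white feeding-bottle screw collar with a green teat fixed in it, one rigid piece, about 46 g. Ribbed ring 62 mm across, 24 mm tall, open underneath, flat shoulder on top from radius 20 to 31 mm round the teat. Origin: centre of the open rim; z is the axis, towards the nipple. At the start it lies on the mat on the collar's side, z level and pointing any way, origin 31 mm above the mat's surface
- collar_b_mid (a point): middle of collar b, on its axis, 12 mm from the open rim (axes as the collar's). The balance point lies on the axis about 18 to 21 mm from the rim: pushing the uppermost part of the shoulder level, against z, tips the collar over the lower edge of the rim; leaned about 35 degrees it drops onto the rim by itself, the teat swinging over the same way
- teat_b: the green silicone teat of collar b (fixed to it). Origin: centre of its root, on the collar's top face, 24 mm from the collar's rim; z points to the nipple. Radius 20 mm at the root, 16 mm at 12 mm out, 11 mm at 19 mm, 8 mm at 30 mm, tip at 42 mm. Soft: a light touch does no harm, hard pressing does
- bottle: empty clear glass feeding bottle standing on the mat, 60 mm across, 98 mm tall, open on top. Origin: centre of its underside, z up
- tin: closed formula tin on the counter, yellow with a blue band and white lid, 101 mm across, 130 mm tall. Origin: centre of its underside, z up
- spoon_rest: wooden spoon rest on the counter, 220 mm long (x), 85 mm wide, 18 mm tall. Origin: underside, 20 mm from the middle of its length towards the handle, z up
- mug: blue ceramic mug on the counter, 80 mm across plus a handle at +y, 88 mm tall. Origin: centre of its underside, z up
- detergent: green detergent bottle with a white label and red spout on the counter, 66 mm across, 198 mm tall. Origin: centre of its underside, z up
Mind the look-alikes: they are no part of the job. What is shaped like the collar_b but blue, orange or purple is not meant.

How it is judged:
By the outcome, as a careful person would: the job done as asked, in the order asked, and still so for the second after the job is handed in, with the robot touching nothing.
It also fails if it takes over 45 s, if anything falls off the work surface, if the arm or the gripper's body presses on something with over 40 N, if the wrist force passes 120 N, or if a joint passes its speed limit or range.

## Robot

A 6-joint arm with a two-finger parallel gripper is mounted at the origin on the work surface. World frame = base frame: x ahead of the robot, y to its left, z up, the work surface at z = 0. Lengths are in mm, angles in rad, forces in N, time in s.
With the tool pointing down it reaches from about 275 to 750 mm from the base axis. Payload 10.2 kg.
Tool frame: the origin (TCP) lies midway between the tips of the shut fingers; the grasp point (between the pads) lies 19 mm behind it; z points along the fingers, y is the line along which they close (so a half turn about z gives the same grasp; the last joint's range is limited). The gripper opens to 85 mm and grips with 20 to 120 N. Pads are 22 mm wide; open, the fingers measure 114 mm over their backs; the gripper's body (76 mm by 85 mm) begins 54 mm behind the grasp point. The pads swing forward as they close: fully open they stand 13 mm farther back than shut.
Start: joints at [1.077, 0.313, 1.498, -0, 1.331, -0.223], TCP at [140.451, 505.87, 231.294] pointing down, gripper open.
Joint ranges: [-2.94, 2.94], [-0.97, 2.17], [0.19, 2.56], [-1.23, 4.37], [0.02, 3.11], [-2.88, 2.88]. Speed limits (rad/s): [2.39, 2.39, 3.01, 3.14, 3.14, 3.14].

## Interface

Orientations are given as a unit quaternion [w, x, y, z].
In Python, from rig import ctrl gives the robot as it stands.
- The arm moves only by the tool send_rows, never from a script. Its argument "targets" is a list of rows, each an object with "offset": the shift along the world's x, y, z in cm, a list of three; "spin": the turn about the world's z in rad. A call has 1 to 8 rows; each row is the pose to reach, as a shift and turn from the pose commanded when the call began; what a row does not reach only later rows make up. A row lasts 1/12 s, in which the tool goes at most 41.7 mm and 7.16 degrees, less where a joint would pass 70% of its speed; a pose out of reach is approached as far as the arm can. A call with a gripper value outside its range is refused whole. "grip" is the opening, from 0 (shut) to 1 (fully open), set as the call begins (left out, the last holds). The fingers move at their own pace and stop on an object; "squeeze" is the grip in N (left out, the last holds). Time passes only in rows, so rows that repeat a pose let the fingers close. It gives the time, the measured TCP pose, the force, the opening and the grip force at its end, in the units of the state.
- ctrl.sense(): the state, without advancing time (a new reading comes with each control period).
- ctrl.capture(name): name is "scene" or "top" or "wrist"; returns (picture, depth): 384x512x3 uint8, red, green, blue; 384x512 float32, mm along the optical axis (not along the pixel's ray), 0 where there is no reading.
- ctrl.calibration(name): a dict with "fx", "fy", "cx", "cy" (pixels), "k1" (the pictures are not rectified: a ray, as slopes to the right and down, at radius r is drawn at 1 + k1 r^2 times it, then the intrinsics apply), "view" (4x4, takes a point from world to camera coordinates); the wrist camera has in their place "mount" (4x4, takes a point from camera to tool coordinates, whose origin is the TCP and whose axes are the flange's). Camera axes: x right, y down, z forward; pixel columns grow to the right and rows downward; lengths in mm; the calibration is good to about 2 mm. A picture is of the moment at which its call begins: read the wrist's pose just before it. calibration takes no time and is no camera call.
- ctrl.finish_job(): hands the job in; it is judged then, once.
Trained networks look in the newest picture that a camera, given by its name, has taken for a name from the list of things; names that differ only in an ending like _2 or _b are one class to them, and where a whole thing is asked for, a point or a joint stands for the part that bears it (a point fixed in the world has none). Each returns a list of dicts, best first, with "conf" (0 to 1); they miss things now and then, are a little off and sometimes report something else, mostly with a low value. They report only what shows in the picture. A call takes as long as a camera call. They do not tell look-alikes from the thing itself.
- ctrl.search_frame(camera, query): "box" ([left, top, right, bottom] in pixels, round what is visible of it).
- ctrl.place_of(camera, query): "uv" ([column, row] in pixels: a listed point, or the origin of a listed thing).
The state is a dict: "time_s": time; "joints": joint angles; "dq": joint speeds; "tau": joint torques, N m; "eef_pos": TCP position; "ee_rot": TCP orientation; "force": force on the tool from outside, world axes, zero at the start; "wrist_torque": the same for the moment, N m; "grip_width": opening from 0.0 (shut) to 1.0 (fully open); "grip_force": force on a finger pad.
Only numpy, scipy, OpenCV 4.12 (cv2) and the standard library are available. Lean on these libraries where they do the work, as an engineer would, in place of code of your own. Each camera call takes 0.05 s, during which the arm holds its last target. There are 200 camera calls.

## Working session

There is one attempt and no reset: what is moved stays moved. The work goes in short steps, Python scripts to look and compute and a tool call to move; the robot and the scene stay as the last step left them, time stands still between calls to the robot, and variables do not carry over. Pictures are saved under pics/ and viewed, at most 10 in all, crops included, and the job is handed in when it is done.

Besides the shell and the picture viewer there is one more tool, called after "Request:" by a JSON object that holds its "name" and its "arguments", one argument or row to a line. send_rows: Moves the arm, as the interface text tells. Its arguments: {"type":"object","properties":{"targets":{"type":"array"},"grip":{"type":"number"},"squeeze":{"type":"number"}},"required":["targets"]}

```bash
ls; mkdir -p pics; cat > h.py <<'E'
import numpy as np, cv2
from rig import ctrl
def cap(n,f=None):
    im,d=ctrl.capture(n)
    if f: cv2.imwrite('pics/'+f,im[:,:,::-1])
    return im,d
def world(n,uv,depth,T=None):
    c=ctrl.calibration(n)
    uv=np.atleast_2d(np.array(uv,float))
    x=(uv-[c['cx'],c['cy']])/[c['fx'],c['fy']]
    s=x.copy()
    for _ in range(20): s=x/(1+c['k1']*(s**2).sum(1,keepdims=True))
    d=np.atleast_1d(depth)[:,None]
    P=np.hstack([s*d,d,np.ones_like(d)])
    return (P@np.linalg.inv(c['view']).T)[:,:3]
E
python3 - <<'E'
from h import *
np.set_printoptions(precision=1,suppress=True)
print(ctrl.sense())
for n in('top','scene'):
    im,d=cap(n,n+'1.png'); np.savez(n+'1.npz',im=im,d=d)
    for q in('collar_a','teat_a','bottle','mat'):
        print(n,q,[(np.round(r['box']),round(r['conf'],2)) for r in ctrl.search_frame(n,q)])
    print([(np.round(r['uv']),round(r['conf'],2)) for r in ctrl.place_of(n,'collar_a_mid')])
E
```

```text
pics
{'time_s': 0.0, 'joints': array([ 1.1,  0.3,  1.5, -0. ,  1.3, -0.2]), 'dq': array([ 0., -0.,  0.,  0.,  0., -0.]), 'tau': array([ -0. , -41.2, -26. ,  -0. ,   0. ,  -0. ]), 'eef_pos': array([140.3, 505.6, 230.7]), 'ee_rot': array([-0. ,  0.1,  1. , -0. ]), 'force': array([ 0.1, -0.4, -0.6]), 'wrist_torque': array([ 0. ,  0. , -0.1]), 'grip_force': 0.0, 'grip_width': 1.0019469580698173}
top collar_a [(array([129., 245., 156., 266.]), 0.85), (array([139., 146., 165., 168.]), 0.79), (array([216., 214., 249., 235.]), 0.75), (array([294., 235., 313., 256.]), 0.72), (array([137., 190., 161., 211.]), 0.6)]
top teat_a [(array([ 90., 197., 121., 276.]), 0.73), (array([149., 154., 165., 164.]), 0.62), (array([141., 246., 156., 260.]), 0.55), (array([144., 193., 163., 206.]), 0.47)]
top bottle [(array([254., 143., 274., 172.]), 0.74), (array([174., 138., 349., 284.]), 0.51)]
top mat [(array([173., 136., 348., 285.]), 0.85)]
[(array([298., 241.]), 0.59)]
scene collar_a [(array([340., 210., 364., 232.]), 0.76), (array([196., 160., 216., 179.]), 0.65), (array([330., 178., 354., 196.]), 0.65), (array([328., 144., 342., 161.]), 0.59), (array([260., 164., 279., 184.]), 0.48)]
scene teat_a [(array([332., 180., 344., 192.]), 0.62), (array([322., 150., 336., 160.]), 0.5), (array([194., 162., 206., 175.]), 0.47), (array([260., 171., 269., 178.]), 0.41)]
scene bottle [(array([236., 208., 258., 238.]), 0.7), (array([257., 165., 276., 184.]), 0.66)]
scene mat [(array([159., 155., 312., 250.]), 0.89), (array([256., 164., 280., 183.]), 0.52)]
[(array([214., 170.]), 0.69), (array([370., 167.]), 0.55)]
```

```bash
python3 - <<'E'
from h import *
im=np.load('top1.npz')['im'];cv2.imwrite('pics/top_c.png',cv2.resize(im[120:300,80:360],None,fx=2.85,fy=2.85,interpolation=cv2.INTER_CUBIC)[:,:,::-1])
np.set_printoptions(precision=1,suppress=True)
z=np.load('top1.npz');d=z['d']
for b in [(129,245,156,266),(139,146,165,168),(216,214,249,235),(294,235,313,256),(137,190,161,211),(254,143,274,172)]:
    u,v=(b[0]+b[2])/2,(b[1]+b[3])/2
    print(b,world('top',[u,v],d[int(v),int(u)]), im[int(v),int(u)])
z=np.load('scene1.npz');d=z['d']
for b in [(340,210,364,232),(196,160,216,179),(330,178,354,196),(328,144,342,161),(260,164,279,184)]:
    u,v=(b[0]+b[2])/2,(b[1]+b[3])/2
    print(b,world('scene',[u,v],d[int(v),int(u)]))
E
```

```text
(129, 245, 156, 266) [[403.1 277.9  47.6]] [34 11 48]
(139, 146, 165, 168) [[680.5 273.9  49. ]] [144  71   0]
(216, 214, 249, 235) [[494.9  37.6  53.8]] [ 5 79 33]
(294, 235, 313, 256) [[ 443.8 -154.8   54.4]] [39 61 40]
(137, 190, 161, 211) [[555.6 272.9  44.3]] [ 6 25 60]
(254, 143, 274, 172) [[699.4 -44.7  14.3]] [ 97 110 111]
(340, 210, 364, 232) [[713.8 272.9  51.2]]
(196, 160, 216, 179) [[ 471.  -152.9   56.6]]
(330, 178, 354, 196) [[577.4 276.9  44.2]]
(328, 144, 342, 161) [[420.8 290.2  41.5]]
(260, 164, 279, 184) [[508.9  52.2  54.4]]
```

View pics/top_c.png

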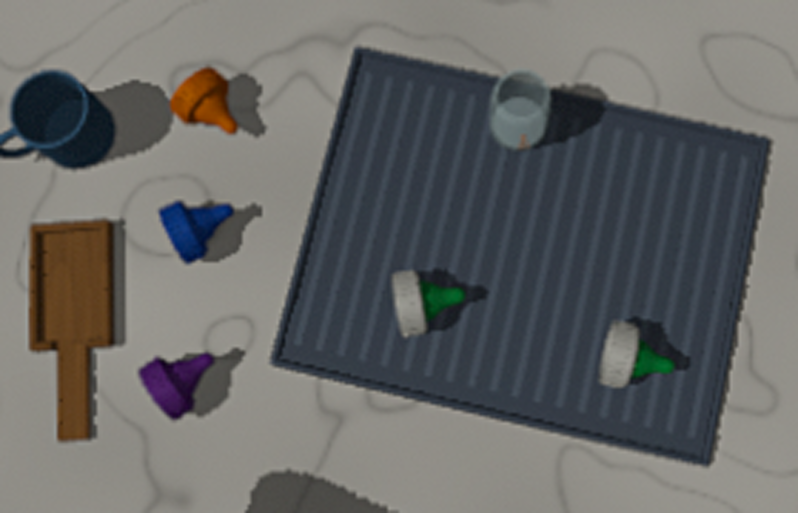

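View pics/scene1.png

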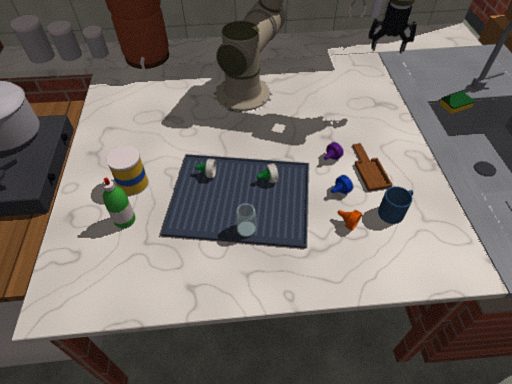

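The top crop shows two white collars with green teats at top pixels (229,225) and (303,245), teats pointing roughly -y. The look-alikes are orange (152,157), blue (148,200) and purple (142,255), all off the mat. I'm choosing the two white ones and fitting their poses with a surface-of-revolution model.

```bash
cat >> h.py <<'E'
from scipy.optimize import least_squares
# profile (axial,radius) of the outside
PR=np.array([(0,0),(0,31),(24,31),(24,20),(36,16),(43,11),(54,8),(66,4),(66,0)],float)
def dist(a,r):
    q=np.stack([a,r],1); best=np.full(len(a),1e9)
    for p0,p1 in zip(PR[:-1],PR[1:]):
        e=p1-p0; t=np.clip(((q-p0)@e)/(e@e),0,1)
        best=np.minimum(best,np.linalg.norm(q-p0-t[:,None]*e,axis=1))
    return best
def fit(P,x0):
    def f(x):
        u=np.array([np.cos(x[2]),np.sin(x[2]),0]); d=P-[x[0],x[1],39+x[3]]; a=d@u
        return np.r_[dist(a,np.linalg.norm(d-a[:,None]*u,axis=1)), x[3]*2]
    best=min((least_squares(f,[x0[0],x0[1],y,0],loss='soft_l1',f_scale=2) for y in np.arange(0,6.3,.7)),key=lambda s:s.cost)
    return best.x,np.median(f(best.x)),len(P)
def points(im,P,c,rad=75):
    s=P.reshape(-1,3); m=(np.hypot(s[:,0]-c[0],s[:,1]-c[1])<rad)&(s[:,2]>15)&(s[:,2]<90)
    return s[m]
def cloud(n,d,T=None):
    v,u=np.mgrid[:384,:512]
    P=world(n,np.c_[u.ravel(),v.ravel()],d.ravel()); P[d.ravel()==0]=-999
    return P
E
python3 - <<'E'
from h import *
np.set_printoptions(precision=2,suppress=True)
al={}
for n in('top','scene'):
    z=np.load(n+'1.npz'); P=cloud(n,z['d'])
    m=(abs(P[:,0]-500)<40)&(abs(P[:,1]+70)<30); print(n,'mat z',np.median(P[m,2]))
    for k,c in dict(A=(495,45),B=(445,-160)).items():
        S=points(z['im'],P,c,60); al.setdefault(k,[]).append(S); print(n,k,fit(S,c))
for k in al: print(k,fit(np.vstack(al[k]),al[k][0].mean(0)))
E
```

```text
top mat z 8.147357136238497
top A (array([490.58,  73.58,   4.9 ,  -0.29]), np.float64(0.9130612633290147), 339)
top B (array([ 451.67, -128.7 ,    4.49,   -0.68]), np.float64(1.0013856367360785), 326)
scene mat z 6.668379579159023
scene A (array([489.08,  74.57,   4.92,  -1.06]), np.float64(1.2535336958235108), 254)
scene B (array([ 451.72, -129.07,    4.52,   -1.18]), np.float64(1.1423436703196004), 246)
A (array([489.92,  74.25,   4.91,  -0.41]), np.float64(1.1054905873642635), 593)
B (array([ 451.65, -128.86,    4.51,   -0.81]), np.float64(1.0818439097078958), 572)
```

```bash
python3 - <<'E'
from h import *
from scipy.spatial.transform import Rotation as R
np.set_printoptions(precision=4,suppress=True)
s=ctrl.sense();q=s['ee_rot'];m=R.from_quat(np.r_[q[1:],q[0]]).as_matrix();print(m, s['eef_pos'])
yx=np.arctan2(m[1,0],m[0,0]);print('tool x yaw',yx)
for o,y in(((490,74),4.91),((451.7,-128.8),4.51)):
    print(o+45*np.array([np.cos(y),np.sin(y)]),[ (y-yx+k*np.pi/2+np.pi)%(2*np.pi)-np.pi for k in range(4)])
E
```

```text
[[-0.9636  0.2675 -0.    ]
 [ 0.2675  0.9636 -0.    ]
 [ 0.     -0.     -1.    ]] [140.4498 505.8658 231.2773]
tool x yaw 2.870785345017413
[498.8347  29.8758] [np.float64(2.0392146549825867), np.float64(-2.673174325402103), np.float64(-1.1023779986072064), np.float64(0.46841832818769014)]
[ 442.6545 -172.8815] [np.float64(1.6392146549825863), np.float64(-3.0731743254021033), np.float64(-1.5023779986072068), np.float64(0.06841832818768978)]
```

Request:
{"name": "send_rows", "arguments": {
  "targets": [
    {"offset": [4.2,-5.4,0],"spin": -0.12},
    {"offset": [7,-9,0],"spin": -0.24},
    {"offset": [9.5,-12.4,0],"spin": -0.36},
    {"offset": [12,-15.8,0],"spin": -0.48},
    {"offset": [14.5,-19.2,0],"spin": -0.6},
    {"offset": [17,-22.5,0],"spin": -0.72},
    {"offset": [19.5,-25.8,0],"spin": -0.84},
    {"offset": [22,-29,0],"spin": -0.96}
  ],
  "grip": 0
}}

```text
time_s: 1.27
eef_pos: [342.5, 238.4, 231.6]
ee_rot: [0.0, 0.58, 0.815, 0.0]
force: [1.8, 1.6, -0.5]
grip_width: 0.002
grip_force: 0.0
```

Request:
{"name": "send_rows", "arguments": {
  "targets": [
    {"offset": [2.4,-3.2,0],"spin": -0.1},
    {"offset": [4.8,-6.4,0],"spin": -0.14},
    {"offset": [7.2,-9.6,0],"spin": -0.14},
    {"offset": [9.6,-12.8,0],"spin": -0.14},
    {"offset": [12,-16,0],"spin": -0.14},
    {"offset": [13.8,-18.6,0],"spin": -0.14},
    {"offset": [13.8,-18.6,0],"spin": -0.14},
    {"offset": [13.8,-18.6,0],"spin": -0.14}
  ]
}}

```text
time_s: 1.93
eef_pos: [480.1, 53.2, 230.9]
ee_rot: [-0.0, 0.634, 0.773, -0.0]
force: [0.6, -0.6, 0.2]
grip_width: 0.0
grip_force: 0.0
```

```bash
cat >> h.py <<'E'
from scipy.spatial.transform import Rotation as R
def wcloud():
    s=ctrl.sense(); im,d=ctrl.capture('wrist'); c=ctrl.calibration('wrist')
    q=s['ee_rot']; T=np.eye(4); T[:3,:3]=R.from_quat(np.r_[q[1:],q[0]]).as_matrix(); T[:3,3]=s['eef_pos']
    v,u=np.mgrid[:384,:512]; x=np.c_[(u.ravel()-c['cx'])/c['fx'],(v.ravel()-c['cy'])/c['fy']]
    k=x.copy()
    for _ in range(20): k=x/(1+c['k1']*(k**2).sum(1,keepdims=True))
    D=d.ravel()[:,None]; P=(np.hstack([k*D,D,np.ones_like(D)])@(T@c['mount']).T)[:,:3]; P[d.ravel()==0]=-999
    return s,im,d,P
E
python3 - <<'E'
from h import *
np.set_printoptions(precision=2,suppress=True)
s,im,d,P=wcloud(); cv2.imwrite('pics/w1.png',im[:,:,::-1])
print(s['eef_pos'],s['time_s'],(R.from_quat(np.r_[s['ee_rot'][1:],s['ee_rot'][0]]).as_matrix()))
for c in((495,45),(445,-160)):
    S=points(im,P,c,60); S=S[::max(1,len(S)//2000)]
    if len(S)>50: print(fit(S,c))
E
```

```text
[480.07  53.17 230.94] 1.9333 [[-0.2   0.98 -0.  ]
 [ 0.98  0.2   0.  ]
 [ 0.   -0.   -1.  ]]
(array([489.35,  73.35,   4.92,  -0.03]), np.float64(0.5713125179777201), 1608)
```

View pics/w1.png

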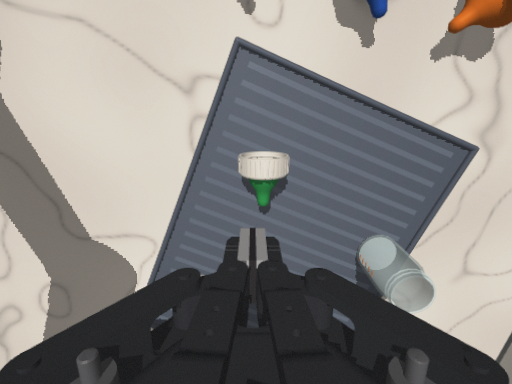

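The wrist view shows the white collar at (263,165) with its green teat at (263,190), so the choice is right. The wrist fit agrees within about 1 mm.

Request:
{"name": "send_rows", "arguments": {
  "targets": [
    {"offset": [1.9,-2.6,-1.5],"spin": 0},
    {"offset": [1.9,-2.6,-5],"spin": 0},
    {"offset": [1.9,-2.6,-8.5],"spin": 0},
    {"offset": [1.9,-2.6,-12],"spin": 0},
    {"offset": [1.9,-2.6,-14.5],"spin": 0},
    {"offset": [1.9,-2.6,-16.4],"spin": 0},
    {"offset": [1.9,-2.6,-16.4],"spin": 0}
  ]
}}

```text
time_s: 2.57
eef_pos: [496.3, 29.8, 64.4]
ee_rot: [-0.003, 0.632, 0.775, -0.002]
force: [-0.1, -0.5, 0.2]
grip_width: -0.001
grip_force: 0.0
```

Request:
{"name": "send_rows", "arguments": {
  "targets": [
    {"offset": [0,0,0.1],"spin": 0},
    {"offset": [0,0,0.1],"spin": 0}
  ]
}}

```text
time_s: 2.73
eef_pos: [499.4, 28.7, 70.0]
ee_rot: [0.001, 0.633, 0.774, 0.001]
force: [-0.6, 0.6, 0.7]
grip_width: -0.001
grip_force: 0.0
```

Request:
{"name": "send_rows", "arguments": {
  "targets": [
    {"offset": [0,0,0],"spin": 0},
    {"offset": [0,0,0],"spin": 0}
  ]
}}

```text
time_s: 2.9
eef_pos: [499.3, 28.3, 69.6]
ee_rot: [0.001, 0.633, 0.774, 0.001]
force: [-0.4, -0.3, -0.4]
grip_width: -0.005
grip_force: 0.0
```

Request:
{"name": "send_rows", "arguments": {
  "targets": [
    {"offset": [-0.1,0.49,-0.4],"spin": 0},
    {"offset": [-0.21,0.98,-0.4],"spin": 0},
    {"offset": [-0.33,1.57,-0.2],"spin": 0},
    {"offset": [-0.45,2.15,-0.05],"spin": 0},
    {"offset": [-0.56,2.64,0.05],"spin": 0},
    {"offset": [-0.66,3.13,0.07],"spin": 0},
    {"offset": [-0.66,3.13,0.07],"spin": 0},
    {"offset": [-0.66,3.13,0.07],"spin": 0}
  ]
}}

```text
time_s: 3.57
eef_pos: [492.1, 59.8, 69.0]
ee_rot: [0.0, 0.633, 0.774, 0.0]
force: [0.5, 0.0, 0.2]
grip_width: -0.001
grip_force: 0.0
```

```bash
python3 - <<'E'
from h import *
cap('top'); im,d=cap('scene'); cv2.imwrite('pics/s2.png',cv2.resize(im[140:260,140:340],None,fx=4,fy=4,interpolation=cv2.INTER_CUBIC)[:,:,::-1])
s=ctrl.sense();print(s['eef_pos'],s['force'])
E
```

```text
[492.19843503  59.39356892  68.97184104] [0.16478829 0.55607058 0.38099351]
```

View pics/s2.png

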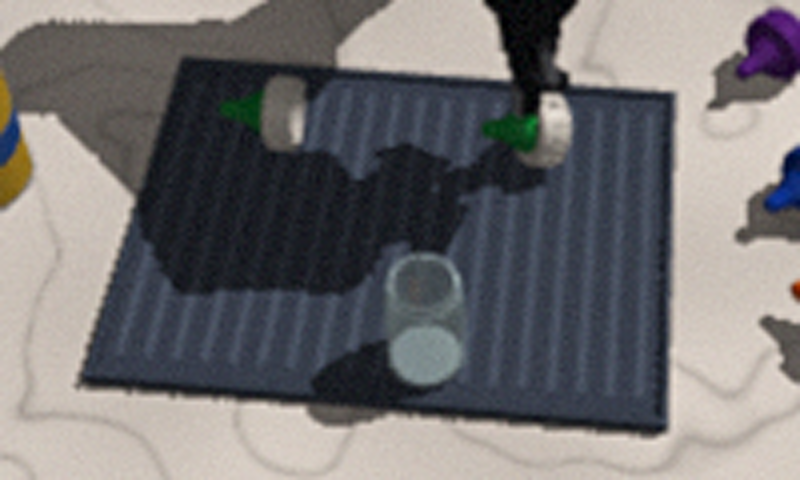

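Request:
{"name": "send_rows", "arguments": {
  "targets": [
    {"offset": [-0.12,0.59,0.15],"spin": 0},
    {"offset": [-0.25,1.2,0.2],"spin": 0},
    {"offset": [-0.39,1.85,0.15],"spin": 0},
    {"offset": [-0.49,2.35,0.3],"spin": 0},
    {"offset": [-0.6,2.85,3.5],"spin": 0},
    {"offset": [-0.6,2.85,7.5],"spin": 0},
    {"offset": [-0.6,2.85,11],"spin": 0},
    {"offset": [-0.6,2.85,13],"spin": 0}
  ]
}}

```text
time_s: 4.33
eef_pos: [486.8, 88.6, 202.9]
ee_rot: [0.002, 0.633, 0.774, 0.001]
force: [0.4, -0.6, -0.3]
grip_width: -0.002
grip_force: 0.0
```

```bash
python3 - <<'E'
from h import *
im,d=cap('scene'); cv2.imwrite('pics/s3.png',cv2.resize(im[140:260,140:340],None,fx=4,fy=4,interpolation=cv2.INTER_CUBIC)[:,:,::-1])
s=ctrl.sense();print(s['eef_pos'],s['force'])
E
```

```text
[487.97838122  88.52879284 205.37702489] [1.22934589 0.48477952 3.88409687]
```

View pics/s3.png

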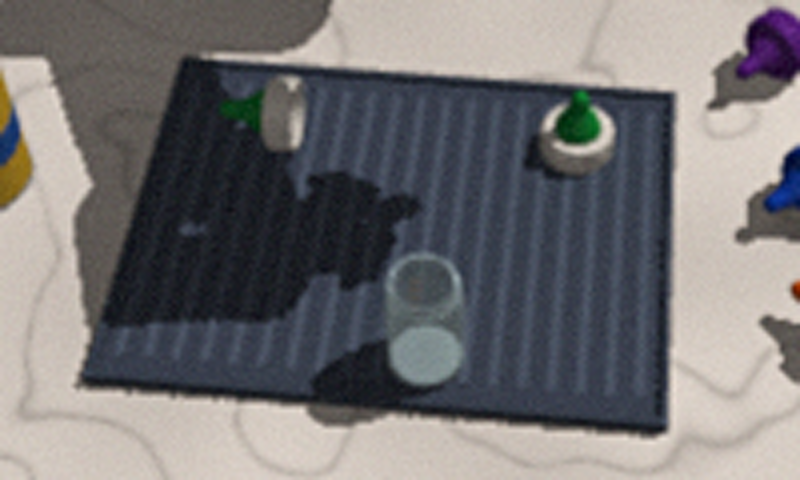

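Collar A stands upright at (577,135) in the crop. Next is B.

Request:
{"name": "send_rows", "arguments": {
  "targets": [
    {"offset": [-0.6,-3.5,0],"spin": -0.1},
    {"offset": [-1.2,-7,0],"spin": -0.2},
    {"offset": [-1.8,-10.5,0],"spin": -0.3},
    {"offset": [-2.4,-14,0],"spin": -0.4},
    {"offset": [-3,-17.5,0],"spin": -0.4},
    {"offset": [-3.6,-21,0],"spin": -0.4},
    {"offset": [-4,-23,0],"spin": -0.4},
    {"offset": [-4,-23,0],"spin": -0.4}
  ]
}}

```text
time_s: 5.05
eef_pos: [445.5, -144.8, 198.7]
ee_rot: [0.0, 0.775, 0.632, -0.0]
force: [0.1, -0.0, 0.1]
grip_width: -0.0
grip_force: 0.0
```

```bash
python3 - <<'E'
from h import *
np.set_printoptions(precision=2,suppress=True)
ctrl.capture('top')
s,im,d,P=wcloud()
m=R.from_quat(np.r_[s['ee_rot'][1:],s['ee_rot'][0]]).as_matrix()
print(s['eef_pos'],s['time_s'],np.arctan2(m[1,0],m[0,0])+np.pi)
c=(445,-160); S=points(im,P,c,60); S=S[::max(1,len(S)//2000)]
x=fit(S,c);print(x)
u=np.array([np.cos(x[0][2]),np.sin(x[0][2])]); print(u,(x[0][:2]+47*u-s['eef_pos'][:2])/10)
E
```

```text
[ 445.78 -143.03  198.69] 5.1 4.509559888028802
(array([ 433.58, -148.67,    0.28,    1.11]), np.float64(2.852451301921018), 1935)
[0.96 0.28] [3.29 0.75]
```

Request:
{"name": "send_rows", "arguments": {
  "targets": [
    {"offset": [-0.4,-3.2,-0.5],"spin": 0},
    {"offset": [-0.4,-3.2,-3],"spin": 0},
    {"offset": [-0.4,-3.2,-6],"spin": 0},
    {"offset": [-0.4,-3.2,-9],"spin": 0},
    {"offset": [-0.4,-3.2,-11.5],"spin": 0},
    {"offset": [-0.4,-3.2,-12.6],"spin": 0},
    {"offset": [-0.4,-3.2,-12.6],"spin": 0},
    {"offset": [-0.4,-3.2,-12.6],"spin": 0}
  ]
}}

```text
time_s: 5.82
eef_pos: [442.5, -173.0, 73.1]
ee_rot: [-0.0, 0.774, 0.634, -0.0]
force: [-0.4, -0.3, 0.3]
grip_width: -0.002
grip_force: 0.0
```

```bash
python3 - <<'E'
from h import *
np.set_printoptions(precision=2,suppress=True)
ctrl.capture('top'); ctrl.capture('top')
s,im,d,P=wcloud(); cv2.imwrite('pics/w2.png',im[:,:,::-1])
print(s['eef_pos'],s['time_s'])
g=im.reshape(-1,3).astype(int); w=(g.min(1)>70)|((g[:,1]-g[:,0]>25)&(g[:,1]-g[:,2]>15))
c=(449,-140); S=points(im,P[w],c,60);S=S[S[:,1]>-163]; S=S[::max(1,len(S)//2000)]
print(S.min(0),S.max(0),fit(S,c))
E
```

```text
[ 442.9  -173.75   74.08] 5.9167
[ 417.32 -162.98   15.04] [ 480.08 -120.83   89.98] (array([ 450.36, -128.78,    4.5 ,   -0.12]), np.float64(0.5485509490300373), 2496)
```

View pics/w2.png

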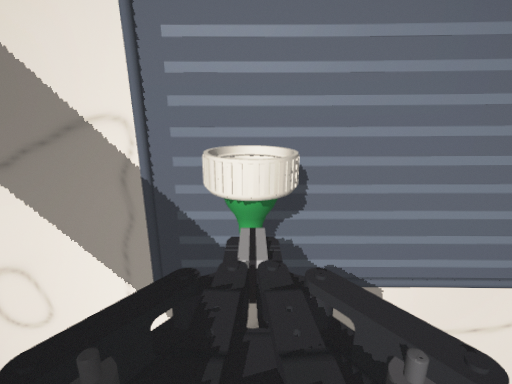

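White collar B is at (251,175) with the fingers centred behind its teat. The wrist fit agrees with the earlier ones.

Request:
{"name": "send_rows", "arguments": {
  "targets": [
    {"offset": [-0.15,0.2,-0.75],"spin": 0},
    {"offset": [-0.08,0.65,-0.75],"spin": 0},
    {"offset": [0.03,1.12,-0.7],"spin": 0},
    {"offset": [0.14,1.6,-0.5],"spin": 0},
    {"offset": [0.26,2.19,-0.35],"spin": 0},
    {"offset": [0.37,2.68,-0.3],"spin": 0},
    {"offset": [0.45,3.07,-0.25],"spin": 0},
    {"offset": [0.45,3.07,-0.25],"spin": 0}
  ]
}}

```text
time_s: 6.63
eef_pos: [446.8, -142.5, 70.7]
ee_rot: [0.0, 0.774, 0.633, 0.0]
force: [-0.1, 0.6, 0.3]
grip_width: -0.002
grip_force: 0.0
```

```bash
python3 - <<'E'
from h import *
im,d=cap('scene'); cv2.imwrite('pics/s4.png',cv2.resize(im[140:260,140:340],None,fx=4,fy=4,interpolation=cv2.INTER_CUBIC)[:,:,::-1])
s=ctrl.sense();print(s['eef_pos'],s['force'])
E
```

```text
[ 446.76651976 -142.91504206   70.60443314] [-0.26226663 -0.45961349  0.59513896]
```

View pics/s4.png

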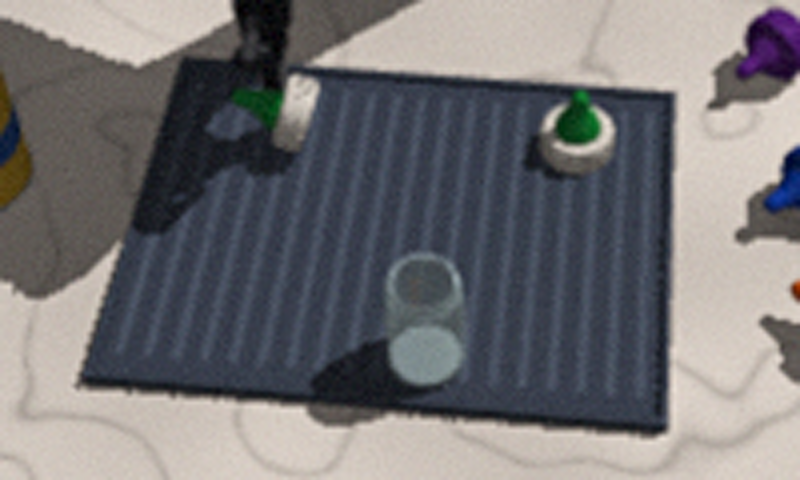

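B is leaning at (297,115), with the fingertip on the shoulder.

Request:
{"name": "send_rows", "arguments": {
  "targets": [
    {"offset": [0.12,0.59,0.05],"spin": 0},
    {"offset": [0.25,1.2,0.05],"spin": 0},
    {"offset": [0.39,1.85,0],"spin": 0},
    {"offset": [0.49,2.35,0.15],"spin": 0},
    {"offset": [0.6,2.85,3.5],"spin": 0},
    {"offset": [0.6,2.85,7.5],"spin": 0},
    {"offset": [0.6,2.85,11],"spin": 0},
    {"offset": [0.6,2.85,13],"spin": 0}
  ]
}}

```text
time_s: 7.35
eef_pos: [453.5, -114.6, 204.4]
ee_rot: [0.002, 0.774, 0.633, 0.001]
force: [0.0, 0.0, -0.4]
grip_width: -0.0
grip_force: 0.0
```

```bash
python3 - <<'E'
from h import *
im,d=cap('scene'); cv2.imwrite('pics/s5.png',cv2.resize(im[140:260,140:340],None,fx=4,fy=4,interpolation=cv2.INTER_CUBIC)[:,:,::-1])
s=ctrl.sense();print(s['eef_pos'],s['force'],s['time_s'])
E
```

```text
[ 454.51694198 -115.18940576  206.70086949] [ 2.12172357 -0.162543    3.60148435] 7.4
```

View pics/s5.png

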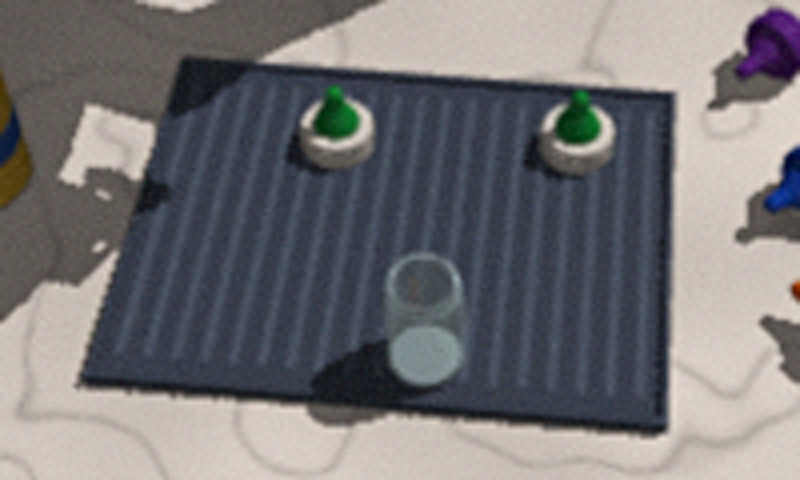

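Both collars stand upright, at (337,130) and (577,135) in the crop, and the bottle has not moved. The arm is clear, so I'm handing in.

```bash
python3 -c "
from rig import ctrl
ctrl.capture('top');print(ctrl.finish_job())"
```

```text
the job is handed in; nothing more can be done
None
```

Both collars are standing on their rims with the teats upwards, each tipped over where it lay, and the job was handed in at about 7.5 s; the bottle stayed in place and the arm went near nothing else.

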